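# Bar the polish cupboard's sliding door

## Robot

A 6-joint arm with a two-finger parallel gripper is mounted at the origin on the work surface. World frame = base frame: x ahead of the robot, y to its left, z up, the work surface at z = 0. Lengths are in m, angles in rad, forces in N, time in s.
With the tool pointing down it reaches from about 0.25 to 0.85 m from the base axis. Payload 12.5 kg.
Tool frame: the origin (TCP) lies at the very end of the fingers, on their centre line; the grasp point (between the pads) lies 19 mm behind it; z points along the fingers, y is the direction in which the jaws open and shut (so a half turn about z gives the same grasp; the last joint's range is limited). The gripper opens to 93 mm and grips with 3 to 60 N. Pads are 15 mm wide; open, the fingers measure 128 mm over their backs; the gripper's body (75 mm by 188 mm) begins 65 mm behind the grasp point.
Start: joints at [1.144, 0.351, 1.652, -0, 1.139, -0.085], TCP at [0.184, 0.518, 0.219] pointing down, gripper open.
Joint ranges: [-2.75, 2.75], [-0.79, 2.1], [0.01, 2.65], [-1.57, 4.71], [0.07, 3.14], [-2.87, 2.87]. Speed limits (rad/s): [2.22, 2.22, 2.79, 3.14, 3.14, 3.14].

## Interface

Orientations are given as a rotation vector (axis times angle).
In Python, from cell import readout, optics, r gives the robot as it stands.
- The arm moves only by the tool jog_arm, never from a script. Its arguments are lists of equal length, an entry for each row: "travel": the shift along the tool's x, y, z in mm, a list of three; "yaw": the turn about the tool's z in degrees; "fingers": the gripper command: -1 is fully open, 1 is shut, values between are in proportion. In form: {"travel": [[tx, ty, tz], ...], "yaw": [yaw, ...], "fingers": [fingers, ...]}. A call has 1 to 8 rows; each row is the pose to reach, as a shift and turn from the pose measured when the call began, along the tool's axes at that moment; what a row does not reach only later rows make up. A row lasts 1/10 s, in which the tool goes at most 50 mm and 8.59 degrees, less where a joint would pass 70% of its speed; a pose out of reach is approached as far as the arm can. A call with a gripper value outside its range is refused whole. The fingers move at their own pace and stop on an object; the grip force is fixed at half the most. Time passes only in rows, so rows that repeat a pose let the fingers close. It gives the time, the measured TCP pose, the force and the opening at its end, in the units of the state.
- readout.observe(): the state, without advancing time (a new reading comes with each control period).
- optics.get_image(name): name is "side" or "top" or "wrist"; returns the picture (384x512x3 uint8, blue, green, red); there is no depth.
- optics.get_calibration(name): a dict with "mtx" (3x3 intrinsics, pixels), "R" (3x3) and "t" (3): a world point X has camera coordinates R X + t. Camera axes: x right, y down, z forward; pixel columns grow to the right and rows downward; lengths in m; the calibration is good to about 2 mm. A picture is of the moment at which its call begins: read the wrist's pose just before it. get_calibration takes no time and is no camera call; for the wrist camera it gives the pose at the moment of the call.
- r.job_done(): hands the job in, once; it reports no verdict.
Trained networks look in the newest picture that a camera, given by its name, has taken for a name from the list of things; names that differ only in an ending like _2 or _b are one class to them, and where a whole thing is asked for, a point or a joint stands for the part that bears it (a point fixed in the world has none). Each returns a list of dicts, best first, with "conf" (0 to 1); they miss things now and then, are a little off and sometimes report something else, mostly with a low value. They report only what shows in the picture. A call takes as long as a camera call.
- optics.trace(camera, target): "region" (384x512 bool, what is visible of it) and "box" ([left, top, right, bottom] in pixels, round what is visible of it).
- optics.spot_point(camera, target): "position" ([row, column] in pixels: a listed point, or the origin of a listed thing).
The state is a dict: "clock": time; "q": joint angles; "qd": joint speeds; "tau": joint torques, N m; "tcp_pos": TCP position; "tool_rot": TCP orientation; "wrist_force": force on the tool from outside, world axes, zero at the start; "ft_torque": the same for the moment, N m; "gripper_width": finger opening in m.
Only numpy, scipy, OpenCV 4.12 (cv2) and the standard library are available. Lean on these libraries where they do the work, as an engineer would, in place of code of your own. Each camera call takes 0.05 s, during which the arm holds its last target.

## Task

Close up the little polish cupboard: slide its part-open door fully shut, then swing the dark wooden bar round on its bolt by pushing its free end, in under the spring clip, until it lies fully home against the adjusting bolt in the small wooden stop block. Lean on it there for a moment with a firm push of about 12 N, well beyond the drag of the clip, but never press or knock the bar with more than 20 N, for the stop is only tacked on. Leave the tins and the brush where they are, and let go of everything.

Things in the scene. Friction and masses are not known exactly. Their poses are not given: they have to be found in the camera images.
- cupboard: Fixed plywood cupboard, 250 (x) by 510 (y) by 180 mm high. Origin on the bench under the middle of the door slot (dark line in the roof along x = 0); z up, y along the slot, x into the cupboard's depth. Flat roof 180 mm above the bench, x -45 to +205, y -255 to +255 mm. On the roof: the bar on its bolt (x 0, y +190, head 28 mm high), clip, stop and a tin.
- clip_point (a point): Fixed point on the roof (cupboard x 0, y +40 mm) under the steel spring clip, which is 22 mm wide (y) and reaches to x +32, 30 mm above the roof; its wooden post (17 x 34 mm, 36 mm high) is at x -37. The bar slides under the leaf in the last 70 mm of its free end's travel; the leaf's spring presses on it and adds a drag of 1 to 6 N at the free end, not always the same.
- tongue (a point): Middle of the door's plywood tongue that stands up through the roof slot: 9 mm thick (cupboard x), 50 mm long (cupboard y), 30 mm above the roof; this point is 15 mm above the roof. It moves with the door along the cupboard's y; shut, it is at y = -212 mm. Can be pinched from above or pushed on its edge.
- door (a joint): How far the sliding door is open, in m: 0 fully shut (against a firm end), grows as it slides towards the cupboard's +y, at most 0.12. It runs with about 2 N of friction and stays where it is left. Open, its tongue is in the way of the bar's free end.
- bar: Dark wooden bar flat on the roof: 392 x 32 x 20 mm, 0.1 to 0.25 kg. Origin on the bolt hole's axis (0.5 mm play), at the underside. x axis along the bar to the free end, 372 mm from the bolt; y axis across it, away from the stop; z up. Starts 20 to 31 degrees from home; home, its x points along the cupboard's -y and its -y side rests on the stop. Slides on the roof with 0.5 to 3 N of friction.
- bar_end (a point): Centre of the bar's free end face, 372 mm from the bolt, half-way up its thickness (10 mm above the roof).
- bar_face (a point): Point on the side of the bar (its -y side) that meets the head of the stop's bolt, 245 mm from the bar's own bolt, 10 mm above the roof.
- stop: Small fixed hardwood stop block on the front strip of the roof, 22 x 24 x 24 mm high, at cupboard y -55. Origin at roof level under the middle of its face that looks at the bar (cupboard +x; same axes). An adjusting bolt with a round steel head 16 mm across, 12 mm above the roof, stands 3 to 17 mm out of this face, differently each time and not reported; the bar comes to rest on its head.
- tin_a: Closed black polish tin on the roof, 76 mm across and 24 mm high; leave alone. Origin at the centre of its underside.
- tin_b: The other closed black polish tin, same size, on the bench; leave alone. Origin at the centre of its underside.
- brush: Horsehair brush with a wooden back, 160 by 46 by 44 mm, on the bench; leave alone. Origin at the centre of its underside.

How it is judged:
By the outcome, as a careful person would: the job done as asked, in the order asked, and still so for the second after the job is handed in, with the robot touching nothing.
It also fails if it takes over 72 s, if anything falls off the work surface, if the arm or the gripper's body presses on something with over 40 N, if the wrist force passes 120 N, or if a joint passes its speed limit or range.

## Working session

There is one attempt and no reset: what is moved stays moved. The work goes in short steps, Python scripts to look and compute and a tool call to move; the robot and the scene stay as the last step left them, time stands still between calls to the robot, and variables do not carry over. Pictures are saved under pics/ and viewed, and the job is handed in when it is done.

Besides the shell and the picture viewer there is one more tool, called after "Emit:" in YAML: its name, and indented under it one key for each argument. jog_arm: Moves the arm, as the interface text tells. Its arguments: {"type":"object","properties":{"travel":{"type":"array"},"yaw":{"type":"array"},"fingers":{"type":"array"}},"required":["travel","yaw","fingers"]}

```bash
ls; mkdir -p pics
python3 - <<'E'
from cell import readout, optics, r
import cv2
s=readout.observe(); print(s)
for n in("top","side","wrist"):
    cv2.imwrite(f"pics/{n}0.png",optics.get_image(n))
    c=optics.get_calibration(n); print(n,c)
E
```

```text
pics
{'clock': 0.0, 'q': array([ 1.14439192e+00,  3.51236845e-01,  1.65241650e+00,  8.72367716e-06,
        1.13907942e+00, -8.46001534e-02]), 'qd': array([-9.17383481e-06, -7.30039573e-04, -2.29313617e-04, -1.87122504e-03,
       -1.30258342e-03, -3.73076582e-04]), 'tau': array([ 2.55527688e-03, -4.97324646e+01, -2.85262173e+01,  7.00286007e-02,
        2.56977364e-02, -8.30174304e-05]), 'tcp_pos': array([0.18418765, 0.51788573, 0.21810397]), 'tool_rot': array([-5.34250335e-01, -3.09553218e+00,  1.72944394e-03]), 'wrist_force': array([0.0964656 , 0.30676175, 0.99560274]), 'ft_torque': array([-0.04177387,  0.02545493,  0.0102178 ]), 'gripper_width': 0.09313748448461973}
top {'mtx': array([[455.09096659,   0.        , 263.62147467],
       [  0.        , 455.09096659, 190.91568898],
       [  0.        ,   0.        ,   1.        ]]), 'R': array([[-0.02093631, -0.99967414, -0.0146043 ],
       [-0.99007064,  0.02276169, -0.13871566],
       [ 0.13900288,  0.01155509, -0.99022456]]), 't': array([0.03364313, 0.57860433, 1.32479268])}
side {'mtx': array([[484.75535132,   0.        , 254.6101004 ],
       [  0.        , 484.75535132, 196.26105486],
       [  0.        ,   0.        ,   1.        ]]), 'R': array([[ 0.74669764, -0.66504093,  0.01277508],
       [-0.38848902, -0.45161833, -0.80319186],
       [ 0.53992492,  0.59477849, -0.59558344]]), 't': array([-0.41744591,  0.33770999,  1.12272867])}
wrist {'mtx': array([[269.31852386,   0.        , 256.19497947],
       [  0.        , 269.31852386, 195.80887362],
       [  0.        ,   0.        ,   1.        ]]), 'R': array([[ 3.34420776e-01,  9.42423823e-01, -2.85565350e-04],
       [ 9.04794359e-01, -3.20983095e-01,  2.79851781e-01],
       [ 2.63647324e-01, -9.38466279e-02, -9.60043176e-01]]), 't': array([-0.55070401, -0.03264066,  0.3899932 ])}
```

View pics/top0.png

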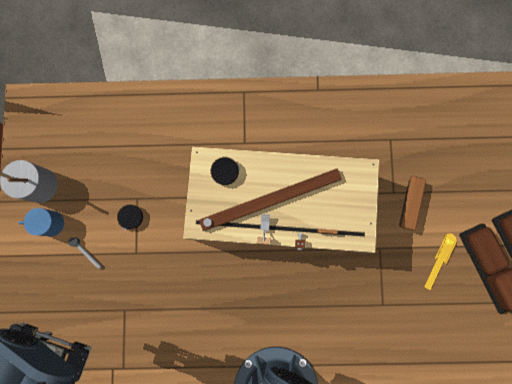

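View pics/side0.png

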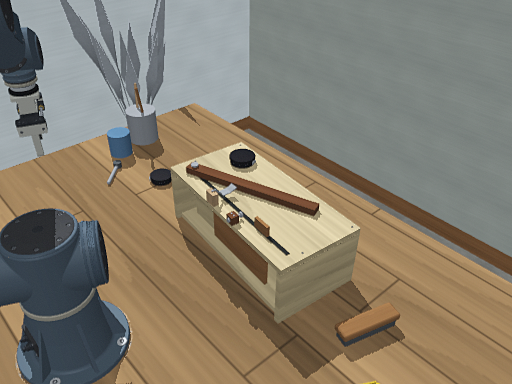

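View pics/wrist0.png

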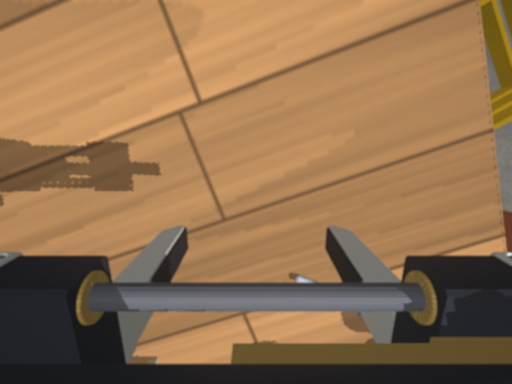

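Run:
```python
from cell import readout, optics, r
import numpy as np
for cam in("top","side"):
    for t in("cupboard","clip_point","tongue","bar","bar_end","bar_face","stop","tin_a"):
        try: print(cam,t,[(np.round(d["position"],1).tolist(),round(float(d["conf"]),2)) for d in optics.spot_point(cam,t)][:3])
        except Exception as e: print(cam,t,e)
```

```text
top cupboard [([169.5, 227.2], 0.58), ([223.1, 208.1], 0.18)]
top clip_point [([226.6, 263.7], 0.97)]
top tongue [([231.0, 327.6], 0.59)]
top bar [([225.0, 209.0], 0.85)]
top bar_end [([173.4, 336.7], 0.75)]
top bar_face [([197.9, 295.7], 0.77)]
top stop [([238.6, 299.7], 0.7)]
top tin_a [([214.8, 130.8], 0.79), ([173.5, 224.2], 0.75)]
side cupboard [([255.4, 232.2], 0.71)]
side clip_point [([198.3, 223.7], 0.74), ([179.5, 160.3], 0.61)]
side tongue [([225.4, 258.1], 0.8)]
side bar [([168.2, 194.4], 0.81), ([180.1, 162.1], 0.54)]
side bar_end [([207.8, 314.7], 0.81), ([196.4, 225.0], 0.65), ([220.0, 233.7], 0.43)]
side bar_face [([198.7, 272.3], 0.72)]
side stop [([220.2, 234.1], 0.49)]
side tin_a [([180.7, 161.1], 0.89), ([158.2, 241.3], 0.7)]
```

Run:
```python
import cv2
t=cv2.imread("pics/top0.png")[135:265,175:390]; cv2.imwrite("pics/topz.png",cv2.resize(t,None,fx=3.7,fy=3.7,interpolation=cv2.INTER_CUBIC))
t=cv2.imread("pics/side0.png")[130:330,160:370]; cv2.imwrite("pics/sidez.png",cv2.resize(t,None,fx=3,fy=3,interpolation=cv2.INTER_CUBIC))
```

```text
(no output)
```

View pics/topz.png

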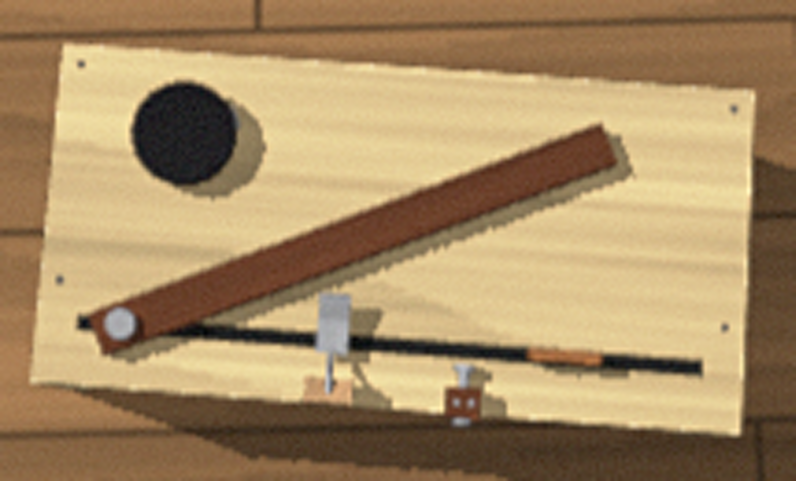

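View pics/sidez.png

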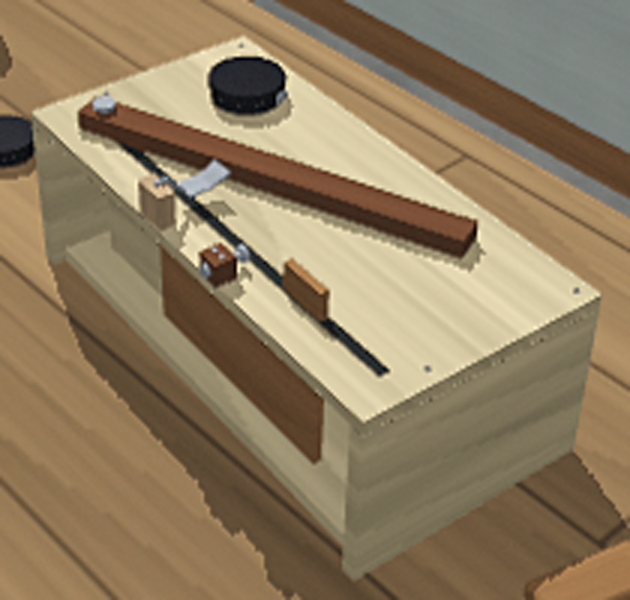

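```bash
cat > h.py <<'E'
import numpy as np, json
CAL={"top":(np.array([[455.09096659,0,263.62147467],[0,455.09096659,190.91568898],[0,0,1]]),np.array([[-0.02093631,-0.99967414,-0.0146043],[-0.99007064,0.02276169,-0.13871566],[0.13900288,0.01155509,-0.99022456]]),np.array([0.03364313,0.57860433,1.32479268])),
"side":(np.array([[484.75535132,0,254.6101004],[0,484.75535132,196.26105486],[0,0,1]]),np.array([[0.74669764,-0.66504093,0.01277508],[-0.38848902,-0.45161833,-0.80319186],[0.53992492,0.59477849,-0.59558344]]),np.array([-0.41744591,0.33770999,1.12272867]))}
def proj(c,X):
    K,R,t=CAL[c]; p=K@(R@np.asarray(X)+t); return p[:2]/p[2]
def back(c,uv,z):
    K,R,t=CAL[c]; d=R.T@np.linalg.solve(K,[uv[0],uv[1],1]); o=-R.T@t
    return o+d*(z-o[2])/d[2]
def c2w(P,X):
    c,s=np.cos(P[2]),np.sin(P[2]); return np.array([P[0]+c*X[0]-s*X[1],P[1]+s*X[0]+c*X[1],X[2]])
def w2c(P,W):
    c,s=np.cos(P[2]),np.sin(P[2]); d=np.array(W[:2])-P[:2]; return np.array([c*d[0]+s*d[1],-s*d[0]+c*d[1],W[2]])
E
python3 - <<'E'
from h import *
from scipy.optimize import least_squares
T=lambda a,b:(a/3.7+175-.36,b/3.7+135-.36)
S=lambda a,b:(a/3+160-.33,b/3+130-.33)
C=[(.205,.255,.18),(.205,-.255,.18),(-.045,-.255,.18),(-.045,.255,.18)]
obs=[("top",C[0],T(63,44)),("top",C[1],T(755,90)),("top",C[2],T(741,435)),("top",C[3],T(31,383)),
("side",C[1],S(598,297)),("side",C[2],S(362,424)),("side",C[0],S(245,40)),("side",C[3],S(35,112)),
("top",(0,.04,.18),(263.7,226.6)),("side",(0,.04,.18),(223.7,198.3)),("top",(0,.19,.18),(209,225)),("side",(0,.19,.18),(194.4,168.2)),
("top",(0,.19,.208),T(121,322)),("side",(0,.19,.208),S(104,103))]
f=lambda P:np.concatenate([proj(c,c2w(P,X))-uv for c,X,uv in obs])
o=least_squares(f,[.5,0,0],loss="soft_l1"); P=o.x
print(P,np.degrees(P[2])); print(f(P).reshape(-1,2).round(1).tolist())
np.save("P.npy",P)
print("tongue",w2c(P,back("top",(327.6,231),.195)),w2c(P,back("side",(258.1,225.4),.195)))
for c,uv in(("top",T(608,142)),("top",(336.7,173.4)),("side",(314.7,207.8))):
    z=.19 if uv[0] in(336.7,314.7) else .2
    e=w2c(P,back(c,uv,z)); print("end",e,np.degrees(np.arctan2(e[0],.19-e[1])),np.hypot(e[0],.19-e[1]))
print("stop",w2c(P,back("top",(299.7,238.6),.18)),w2c(P,back("side",(234.1,220.2),.18)))
for a in ((447,368),(475,368)): print("head",w2c(P,back("top",T(*a),.192)))
print("head2",w2c(P,back("top",T(462,366),.2)), w2c(P,back("side",S(242,253),.192)))
for a in ((528,352),(603,356)): print("tongue ends",w2c(P,back("top",T(*a),.21)))
for y in (.190,.04,-.055,-.212): print(y,c2w(P,(0,y,.18)))
E
```

```text
[ 0.45918849 -0.02130955 -0.09607789] -5.504857825175611
[[0.2, -0.4], [0.3, 0.4], [0.3, 0.0], [-0.2, -0.4], [1.1, -0.5], [-0.2, -0.1], [-0.6, -1.2], [-1.9, -0.1], [1.0, 0.2], [-0.1, -0.2], [-0.3, -2.3], [0.1, 4.0], [-0.1, 0.3], [-0.4, -0.1]]
tongue [ 0.00050811 -0.12545422  0.195     ] [-0.0030346  -0.11645315  0.195     ]
end [ 0.15575728 -0.14632965  0.2       ] 24.849277451510734 0.3706453376509554
end [ 0.15619297 -0.14174465  0.19      ] 25.212128680145273 0.36667527692834134
end [ 0.15932091 -0.139052    0.19      ] 25.835410481852605 0.3655931739668876
stop [-0.02411791 -0.05483375  0.18      ] [-0.02889824 -0.05165814  0.18      ]
head [-0.01368281 -0.04222441  0.192     ]
head [-0.01220534 -0.06202316  0.192     ]
head2 [-0.01188241 -0.05225893  0.2       ] [-0.01072275 -0.05273795  0.192     ]
tongue ends [ 0.0007889  -0.09703171  0.21      ]
tongue ends [ 0.00189129 -0.14939052  0.21      ]
0.19 [0.47741521 0.16781419 0.18      ]
0.04 [0.46302569 0.01850598 0.18      ]
-0.055 [ 0.45391233 -0.07605589  0.18      ]
-0.212 [ 0.43885129 -0.23233182  0.18      ]
```

```bash
cat >> h.py <<'E'
def plan(targets, yawc=90.):
    """targets: cupboard-frame (x,y,z m) ; yawc: desired angle of tool y in cupboard frame deg (mod 180)"""
    from cell import readout
    from scipy.spatial.transform import Rotation as Ro
    P=np.load("P.npy"); s=readout.observe(); R=Ro.from_rotvec(s["tool_rot"]).as_matrix()
    print("t",round(s["clock"],2),"tcp cup mm",(w2c(P,s["tcp_pos"])*1e3).round(1),"q6",s["q"][5].round(2),"w",s["gripper_width"].round(3))
    c,sn=np.cos(P[2]),np.sin(P[2]); F=s["wrist_force"]; print("F cup",np.round([c*F[0]+sn*F[1],-sn*F[0]+c*F[1],F[2]],2))
    yc=np.degrees(np.arctan2(R[1,1],R[0,1])-P[2]); d=(yawc-yc+90)%180-90
    print("tool y in cup",round(yc,1),"yaw needed about tool z",round(-d,1),"tilt",R[:,2].round(3))
    for t in targets: print(t,((R.T@(c2w(P,np.array(t))-s["tcp_pos"]))*1e3).round(1))
    print("cup x,y axes in tool",(R.T@[c,sn,0]).round(3),(R.T@[-sn,c,0]).round(3))
E
python3 -c "
from h import *
plan([(0,-.06,.30),(0,-.085,.23),(0,-.085,.195)],0.)"
```

```text
Traceback (most recent call last):
  File "h.py", line 18, in plan
    print("t",round(s["clock"],2),"tcp cup mm",(w2c(P,s["tcp_pos"])*1e3).round(1),"q6",s["q"][5].round(2),"w",s["gripper_width"].round(3))
                                                                                                              ^^^^^^^^^^^^^^^^^^^^^^^^
AttributeError: 'float' object has no attribute 'round'
```

```bash
sed -i 's/s\["gripper_width"\].round(3)/round(s["gripper_width"],3)/' h.py
python3 -c "
from h import *
plan([(0,-.06,.30),(0,-.085,.23),(0,-.085,.195)],0.)"
```

```text
t 0.95 tcp cup mm [-325.4  510.6  218.6] q6 -0.08 w 0.093
F cup [ 0.6  -0.03  0.2 ]
tool y in cup 75.9 yaw needed about tool z 75.9 tilt [ 0.  0. -1.]
(0, -0.06, 0.3) [-454.4 -474.4  -81.4]
(0, -0.085, 0.23) [-460.5 -498.6  -11.4]
(0, -0.085, 0.195) [-460.5 -498.6   23.6]
cup x,y axes in tool [-0.97   0.243  0.   ] [0.243 0.97  0.   ]
```

Emit:
jog_arm:
  travel:
    - [0,0,-50]
    - [-20,-20,-81]
    - [-50,-55,-81]
    - [-80,-90,-81]
    - [-110,-125,-81]
    - [-145,-155,-81]
    - [-175,-190,-81]
    - [-210,-220,-81]
  yaw: [0,8,16,24,32,40,48,56]
  fingers: [1,1,1,1,1,1,1,1]

```text
clock: 1.75
tcp_pos: [0.3084, 0.2388, 0.2999]
tool_rot: [1.931, 2.477, 0.001]
wrist_force: [0.9, 0.1, -0.8]
gripper_width: 0.0336
```

```bash
python3 -c "
from h import *
plan([(0,-.085,.30),(0,-.085,.23),(0,-.085,.195)],0.)"
```

```text
t 1.75 tcp cup mm [-175.   244.4  299.9] q6 0.29 w 0.034
F cup [ 0.85  0.17 -0.82]
tool y in cup 19.6 yaw needed about tool z 19.6 tilt [ 0.001  0.    -1.   ]
(0, -0.085, 0.3) [-3.691e+02  5.420e+01 -2.000e-01]
(0, -0.085, 0.23) [-369.1   54.2   69.8]
(0, -0.085, 0.195) [-369.1   54.2  104.8]
cup x,y axes in tool [-0.336  0.942  0.   ] [0.942 0.336 0.   ]
```

Emit:
jog_arm:
  travel:
    - [-46,7,0]
    - [-92,14,0]
    - [-138,20,0]
    - [-184,27,0]
    - [-230,34,0]
    - [-276,41,0]
    - [-322,47,0]
    - [-369,54,0]
  yaw: [4,8,12,16,19.6,19.6,19.6,19.6]
  fingers: [1,1,1,1,1,1,1,1]

```text
clock: 2.55
tcp_pos: [0.4511, -0.108, 0.3]
tool_rot: [2.325, 2.112, 0.002]
wrist_force: [0.5, 0.4, 0.2]
gripper_width: 0.0003
```

```bash
python3 -c "
from h import *
plan([(0,-.083,.30),(0,-.083,.23),(0,-.083,.195)],0.)
from cell import optics
import cv2
cv2.imwrite('pics/w1.png',optics.get_image('wrist'))
cv2.imwrite('pics/s1.png',cv2.resize(optics.get_image('side')[100:330,140:400],None,fx=2.5,fy=2.5))"
```

```text
t 2.55 tcp cup mm [  0.3 -87.  300. ] q6 -0.24 w 0.0
F cup [0.49 0.46 0.24]
tool y in cup 0.0 yaw needed about tool z 0.0 tilt [ 0.001  0.    -1.   ]
(0, -0.083, 0.3) [ 4.  -0.3  0. ]
(0, -0.083, 0.23) [ 4.  -0.3 70. ]
(0, -0.083, 0.195) [  4.   -0.4 105. ]
cup x,y axes in tool [-0.     1.     0.001] [1. 0. 0.]
```

View pics/w1.png

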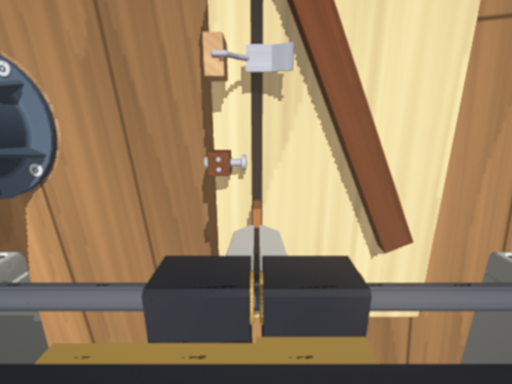

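View pics/s1.png

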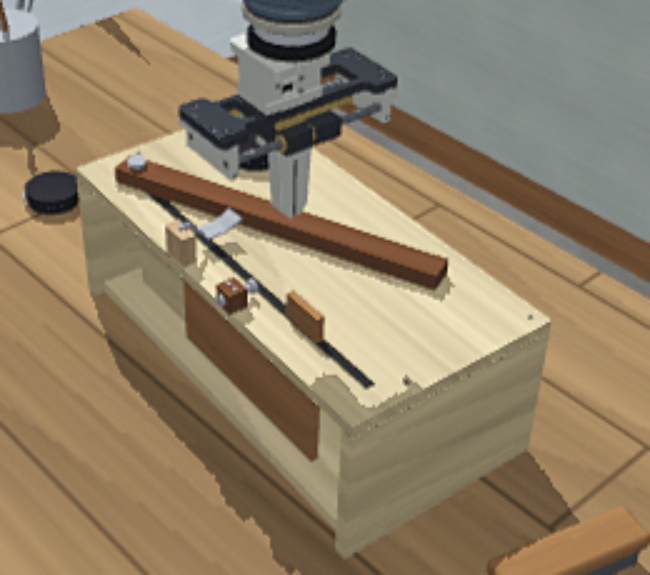

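Run:
```python
from h import *
from cell import optics
c=optics.get_calibration("wrist"); CAL["wrist"]=(c["mtx"],c["R"],c["t"]); P=np.load("P.npy")
for n,uv,z in(("tongue top edge",(257,203),.21),("stop head tip",(246,161),.192),("bar end corner",(412,241),.2),("bar corner2",(384,252),.2),("clip",(270,57),.21),("slot end?",(257,0),.18)): print(n,w2c(P,back("wrist",uv,z))*1e3)
```

```text
tongue top edge [  2.11019355 -91.62741182 210.        ]
stop head tip [ -8.90151186 -52.57423817 192.        ]
bar end corner [ 168.93397465 -138.32278232  200.        ]
bar corner2 [ 140.46444481 -151.34334338  200.        ]
clip [ 13.50173005  39.5232027  210.        ]
slot end? [  2.61500044  92.31935663 180.        ]
```

Emit:
jog_arm:
  travel:
    - [9,0,30]
    - [9,0,60]
    - [9,0,75]
    - [9,0,85]
    - [9,0,93]
    - [9,0,99]
    - [9,0,103]
    - [9,0,103]
  yaw: [0,0,0,0,0,0,0,0]
  fingers: [1,1,1,1,1,1,1,1]

```text
clock: 3.45
tcp_pos: [0.4529, -0.101, 0.1964]
tool_rot: [2.329, 2.108, 0.0]
wrist_force: [0.7, 0.1, 0.0]
gripper_width: 0.0002
```

```bash
python3 -c "
from h import *
plan([],0.)"
```

```text
t 3.45 tcp cup mm [  1.4 -79.9 196.4] q6 -0.22 w 0.0
F cup [0.65 0.17 0.03]
tool y in cup -0.2 yaw needed about tool z -0.2 tilt [ 0. -0. -1.]
cup x,y axes in tool [0.004 1.    0.001] [ 1.    -0.004 -0.   ]
```

Emit:
jog_arm:
  travel:
    - [-5,0,0]
    - [-10,0,0]
    - [-17,0,0]
    - [-25,0,0]
    - [-33,0,0]
    - [-41,0,0]
    - [-49,0,0]
    - [-57,0,0]
  yaw: [0,0,0,0,0,0,0,0]
  fingers: [1,1,1,1,1,1,1,1]

```text
clock: 4.25
tcp_pos: [0.4472, -0.1584, 0.1964]
tool_rot: [2.329, 2.107, 0.0]
wrist_force: [1.5, 2.3, 1.4]
gripper_width: 0.0005
```

Emit:
jog_arm:
  travel:
    - [-8,0,0]
    - [-16,0,0]
    - [-22,0,0]
    - [-27,0,0]
    - [-31,0,0]
    - [-34,0,0]
    - [-36,0,0]
    - [-36,0,0]
  yaw: [0,0,0,0,0,0,0,0]
  fingers: [1,1,1,1,1,1,1,1]

```text
clock: 5.05
tcp_pos: [0.4434, -0.1945, 0.1963]
tool_rot: [2.329, 2.108, -0.001]
wrist_force: [0.4, -0.7, -0.9]
gripper_width: 0.0005
```

```bash
python3 -c "
from h import *
plan([],0.)"
```

```text
t 5.05 tcp cup mm [   0.9 -173.9  196.3] q6 -0.41 w 0.0
F cup [ 0.43 -0.7  -0.86]
tool y in cup -0.2 yaw needed about tool z -0.2 tilt [-0.    -0.001 -1.   ]
cup x,y axes in tool [0.004 1.    0.   ] [ 1.    -0.004 -0.001]
```

Emit:
jog_arm:
  travel:
    - [-1,0,0]
    - [-2,0,0]
    - [-3,0,0]
    - [-4,0,0]
    - [-4,0,0]
  yaw: [0,0,0,0,0]
  fingers: [1,1,1,1,1]

```text
clock: 5.55
tcp_pos: [0.443, -0.1966, 0.1963]
tool_rot: [-2.328, -2.106, -0.003]
wrist_force: [3.5, 13.9, 3.8]
gripper_width: 0.0005
```

Emit:
jog_arm:
  travel:
    - [-1,0,0]
    - [-2,0,0]
    - [-2,0,0]
  yaw: [0,0,0]
  fingers: [1,1,1]

```text
clock: 5.85
tcp_pos: [0.443, -0.1966, 0.1963]
tool_rot: [-2.326, -2.103, -0.008]
wrist_force: [4.3, 15.9, 4.8]
gripper_width: 0.0004
```

Emit:
jog_arm:
  travel:
    - [2,0,0]
    - [4,0,0]
    - [4,0,-15]
    - [4,0,-40]
    - [4,0,-70]
  yaw: [0,0,0,0,0]
  fingers: [1,1,1,1,1]

```text
clock: 6.35
tcp_pos: [0.4429, -0.1931, 0.2665]
tool_rot: [-2.325, -2.102, -0.006]
wrist_force: [0.7, -0.5, 0.8]
gripper_width: 0.0006
```

```bash
python3 -c "
from h import *
plan([(.193,-.113,.266),(.193,-.113,.186)],0.)
from cell import optics
import cv2
t=optics.get_image('top'); cv2.imwrite('pics/t2.png',cv2.resize(t[135:265,175:390],None,fx=3.7,fy=3.7,interpolation=cv2.INTER_CUBIC))
cv2.imwrite('pics/s2.png',cv2.resize(optics.get_image('side')[130:330,160:370],None,fx=3,fy=3,interpolation=cv2.INTER_CUBIC))"
```

```text
t 6.35 tcp cup mm [ 2.000e-01 -1.726e+02  2.665e+02] q6 -0.41 w 0.001
F cup [ 0.79 -0.43  0.77]
tool y in cup -0.3 yaw needed about tool z -0.3 tilt [-0.002  0.008 -1.   ]
(0.193, -0.113, 0.266) [ 60.4 192.5   0.5]
(0.193, -0.113, 0.186) [ 59.8 192.7  80.5]
cup x,y axes in tool [ 0.004  1.    -0.003] [ 1.    -0.004  0.008]
```

View pics/s2.png

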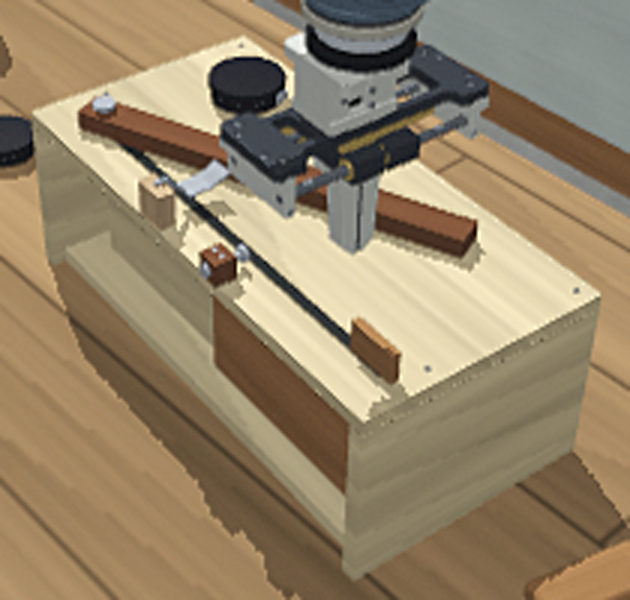

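View pics/t2.png

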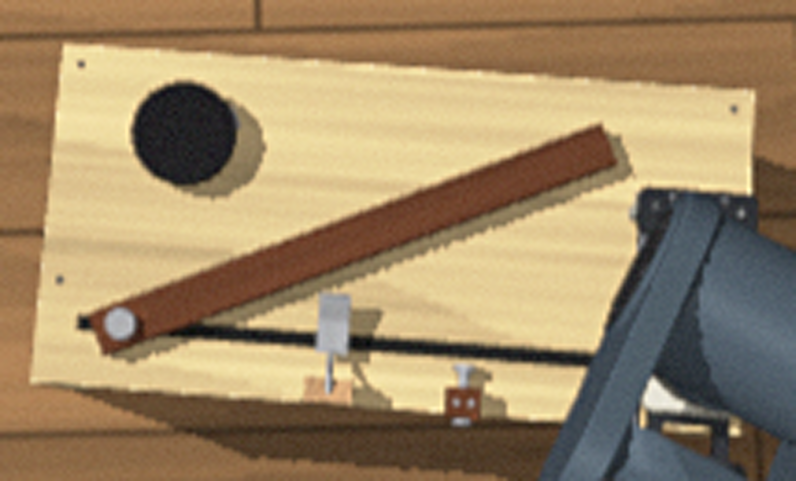

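Emit:
jog_arm:
  travel:
    - [15,48,0]
    - [30,96,0]
    - [45,144,0]
    - [60,193,0]
    - [60,193,30]
    - [60,193,55]
    - [60,193,72]
    - [60,193,80]
  yaw: [0,0,0,0,0,0,0,0]
  fingers: [1,1,1,1,1,1,1,1]

```text
clock: 7.25
tcp_pos: [0.6421, -0.1533, 0.188]
tool_rot: [-2.328, -2.105, -0.007]
wrist_force: [0.1, -0.5, 0.0]
gripper_width: 0.0007
```

```bash
python3 -c "
from h import *
plan([(.193,-.113,.266),(.193,-.113,.186)],0.)
from cell import optics
import cv2
cv2.imwrite('pics/s3.png',cv2.resize(optics.get_image('side')[130:330,160:370],None,fx=3,fy=3,interpolation=cv2.INTER_CUBIC))"
```

```text
t 7.25 tcp cup mm [ 194.7 -113.8  188. ] q6 -0.21 w 0.001
F cup [ 0.17 -0.44  0.04]
tool y in cup -0.3 yaw needed about tool z -0.3 tilt [ 0.001  0.005 -1.   ]
(0.193, -0.113, 0.266) [  1.2  -1.7 -78. ]
(0.193, -0.113, 0.186) [ 0.8 -1.7  2. ]
cup x,y axes in tool [0.004 1.    0.001] [ 1.    -0.004  0.005]
```

View pics/s3.png

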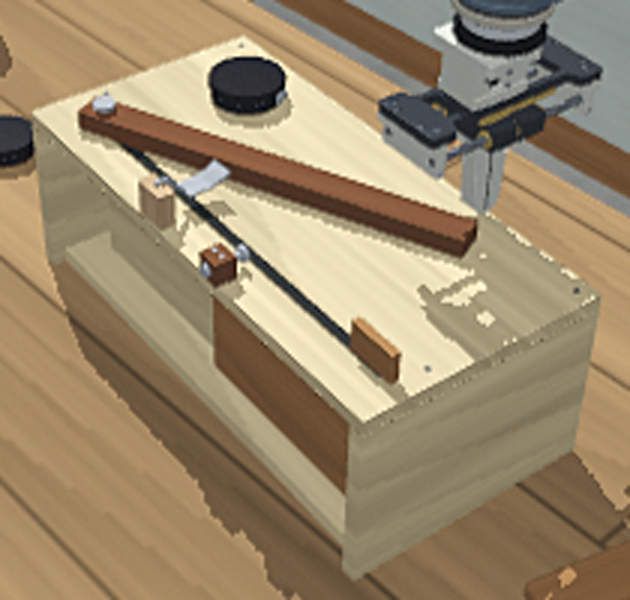

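Emit:
jog_arm:
  travel:
    - [0,-3,1]
    - [-1,-6,2]
    - [-2,-9,2]
    - [-4,-12,2]
    - [-5,-15,2]
    - [-7,-18,2]
    - [-8,-21,2]
    - [-9,-24,2]
  yaw: [0,0,0,0,0,0,0,0]
  fingers: [1,1,1,1,1,1,1,1]

```text
clock: 8.1
tcp_pos: [0.6173, -0.16, 0.1861]
tool_rot: [-2.329, -2.106, -0.007]
wrist_force: [0.5, -0.3, 0.6]
gripper_width: 0.0004
```

```bash
python3 -c "
from h import *
plan([(.1543,-.1316,.186),(.1257,-.1438,.186)],0.)"
```

```text
t 8.1 tcp cup mm [ 170.6 -122.9  186.1] q6 -0.23 w 0.0
F cup [ 0.51 -0.23  0.62]
tool y in cup -0.3 yaw needed about tool z -0.3 tilt [ 0.002  0.005 -1.   ]
(0.1543, -0.1316, 0.186) [ -8.8 -16.3   0. ]
(0.1257, -0.1438, 0.186) [-21.1 -44.8  -0.1]
cup x,y axes in tool [0.005 1.    0.002] [ 1.    -0.005  0.005]
```

Emit:
jog_arm:
  travel:
    - [-1,-2,0]
    - [-2,-4,0]
    - [-3,-6,0]
    - [-4,-8,0]
    - [-5,-10,0]
    - [-6,-12,0]
  yaw: [0,0,0,0,0,0]
  fingers: [1,1,1,1,1,1]

```text
clock: 8.7
tcp_pos: [0.6045, -0.1648, 0.186]
tool_rot: [-2.329, -2.106, -0.007]
wrist_force: [0.7, 0.9, 1.4]
gripper_width: 0.0004
```

```bash
python3 -c "
from h import *
plan([(.1543,-.1316,.186),(.1257,-.1438,.186)],0.)
from cell import optics
import cv2
cv2.imwrite('pics/s4.png',cv2.resize(optics.get_image('side')[130:330,160:370],None,fx=3,fy=3,interpolation=cv2.INTER_CUBIC))"
```

```text
t 8.7 tcp cup mm [ 158.5 -128.9  186. ] q6 -0.24 w 0.0
F cup [0.62 0.97 1.44]
tool y in cup -0.3 yaw needed about tool z -0.3 tilt [ 0.002  0.005 -1.   ]
(0.1543, -0.1316, 0.186) [-2.8 -4.1  0. ]
(0.1257, -0.1438, 0.186) [-15.1 -32.7  -0.1]
cup x,y axes in tool [0.005 1.    0.002] [ 1.    -0.005  0.005]
```

View pics/s4.png

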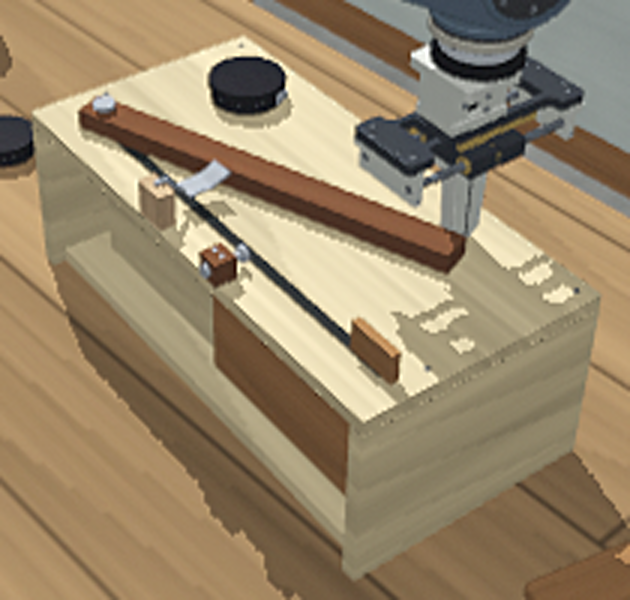

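Emit:
jog_arm:
  travel:
    - [-2,-4,0]
    - [-4,-8,0]
    - [-6,-12,0]
    - [-8,-16,0]
    - [-10,-20,0]
    - [-12,-24,0]
    - [-14,-28,0]
    - [-15,-32,0]
  yaw: [0,0,0,0,0,0,0,0]
  fingers: [1,1,1,1,1,1,1,1]

```text
clock: 9.55
tcp_pos: [0.5706, -0.1768, 0.1859]
tool_rot: [-2.329, -2.105, -0.007]
wrist_force: [1.3, -0.2, 0.2]
gripper_width: 0.0002
```

```bash
python3 -c "
from h import *
plan([(.0961,-.1535,.186),(.0658,-.1606,.186)],0.)
from cell import optics
import cv2
cv2.imwrite('pics/s5.png',cv2.resize(optics.get_image('side')[130:330,160:370],None,fx=3,fy=3,interpolation=cv2.INTER_CUBIC))"
```

```text
t 9.55 tcp cup mm [ 125.8 -144.1  185.9] q6 -0.28 w 0.0
F cup [ 1.32 -0.06  0.22]
tool y in cup -0.3 yaw needed about tool z -0.3 tilt [ 0.002  0.004 -1.   ]
(0.0961, -0.1535, 0.186) [ -9.5 -29.7  -0.1]
(0.0658, -0.1606, 0.186) [-16.8 -60.   -0.2]
cup x,y axes in tool [0.005 1.    0.001] [ 1.    -0.005  0.005]
```

View pics/s5.png

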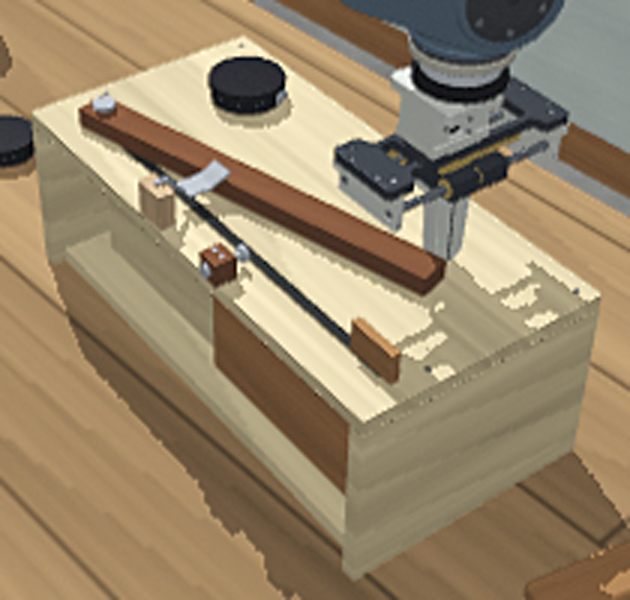

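Emit:
jog_arm:
  travel:
    - [-1,-3,0]
    - [-2,-6,0]
    - [-3,-9,0]
    - [-4,-12,0]
    - [-5,-15,0]
    - [-6,-18,0]
    - [-7,-21,0]
    - [-8,-24,0]
  yaw: [0,0,0,0,0,0,0,0]
  fingers: [1,1,1,1,1,1,1,1]

```text
clock: 10.4
tcp_pos: [0.5452, -0.1823, 0.1859]
tool_rot: [-2.329, -2.105, -0.007]
wrist_force: [2.5, 2.5, 0.9]
gripper_width: 0.0006
```

Emit:
jog_arm:
  travel:
    - [-1,-3,0]
    - [-2,-6,0]
    - [-2,-9,0]
    - [-3,-12,0]
    - [-4,-15,0]
    - [-4,-18,0]
    - [-5,-21,0]
    - [-5,-24,0]
  yaw: [0,0,0,0,0,0,0,0]
  fingers: [1,1,1,1,1,1,1,1]

```text
clock: 11.2
tcp_pos: [0.5206, -0.1852, 0.1859]
tool_rot: [-2.329, -2.105, -0.006]
wrist_force: [4.3, -1.2, -0.4]
gripper_width: 0.0004
```

```bash
python3 -c "
from h import *
plan([(.0658,-.1606,.186),(.0443,-.164,.186)],0.)
from cell import optics
import cv2
cv2.imwrite('pics/s6.png',cv2.resize(optics.get_image('side')[130:330,160:370],None,fx=3,fy=3,interpolation=cv2.INTER_CUBIC))"
```

```text
t 11.2 tcp cup mm [  76.9 -157.2  185.9] q6 -0.33 w 0.0
F cup [ 4.34 -0.75 -0.42]
tool y in cup -0.3 yaw needed about tool z -0.3 tilt [ 0.002  0.004 -1.   ]
(0.0658, -0.1606, 0.186) [ -3.4 -11.1  -0.1]
(0.0443, -0.164, 0.186) [ -6.9 -32.6  -0.2]
cup x,y axes in tool [0.005 1.    0.001] [ 1.    -0.005  0.004]
```

View pics/s6.png

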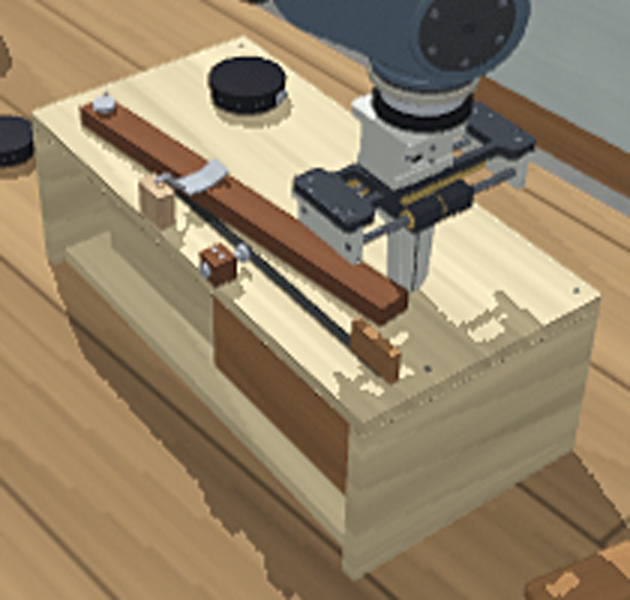

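Emit:
jog_arm:
  travel:
    - [-1,-2,0]
    - [-1,-4,0]
    - [-2,-6,0]
    - [-2,-8,0]
    - [-3,-10,0]
    - [-3,-12,0]
    - [-4,-14,0]
    - [-4,-16,0]
  yaw: [0,0,0,0,0,0,0,0]
  fingers: [1,1,1,1,1,1,1,1]

```text
clock: 12.05
tcp_pos: [0.5038, -0.1876, 0.1859]
tool_rot: [-2.329, -2.105, -0.006]
wrist_force: [3.8, 1.6, -0.1]
gripper_width: 0.0006
```

Emit:
jog_arm:
  travel:
    - [0,-1,0]
    - [0,-2,0]
    - [-1,-3,0]
    - [-1,-4,0]
    - [-1,-5,0]
    - [-1,-6,0]
    - [-1,-7,0]
    - [-1,-8,0]
  yaw: [0,0,0,0,0,0,0,0]
  fingers: [1,1,1,1,1,1,1,1]

```text
clock: 12.85
tcp_pos: [0.4957, -0.1881, 0.1859]
tool_rot: [-2.329, -2.106, -0.006]
wrist_force: [3.3, -0.9, -0.9]
gripper_width: 0.0004
```

```bash
python3 -c "
from h import *
plan([],0.)
from cell import optics
import cv2
cv2.imwrite('pics/s7.png',cv2.resize(optics.get_image('side')[130:330,160:370],None,fx=3,fy=3,interpolation=cv2.INTER_CUBIC))"
```

```text
t 12.85 tcp cup mm [  52.3 -162.5  185.9] q6 -0.35 w 0.0
F cup [ 3.35 -0.55 -0.9 ]
tool y in cup -0.3 yaw needed about tool z -0.3 tilt [ 0.002  0.004 -1.   ]
cup x,y axes in tool [0.005 1.    0.001] [ 1.    -0.005  0.004]
```

View pics/s7.png

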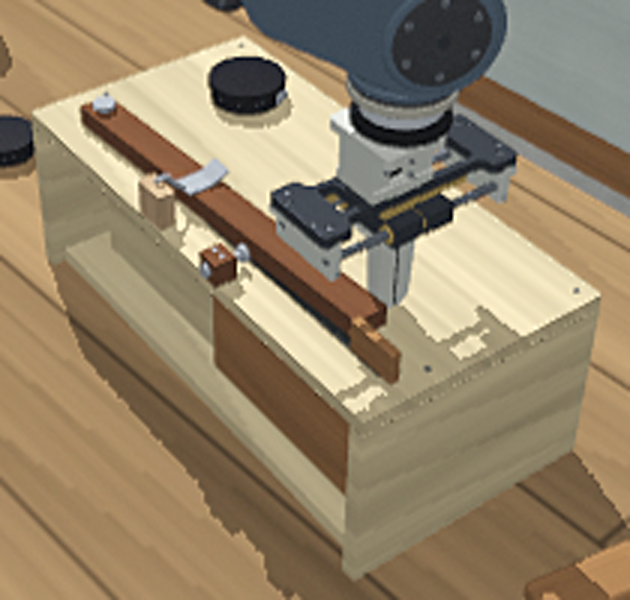

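Emit:
jog_arm:
  travel:
    - [0,-0.7,0]
    - [0,-1.4,0]
    - [0,-2.1,0]
    - [-0.5,-2.8,0]
  yaw: [0,0,0,0]
  fingers: [1,1,1,1]

```text
clock: 13.3
tcp_pos: [0.4927, -0.1881, 0.1859]
tool_rot: [-2.329, -2.106, -0.006]
wrist_force: [4.7, 2.2, 0.2]
gripper_width: 0.0004
```

Emit:
jog_arm:
  travel:
    - [0,-0.7,0]
    - [0,-1.2,0]
    - [0,-1.6,0]
  yaw: [0,0,0]
  fingers: [1,1,1]

```text
clock: 13.6
tcp_pos: [0.4911, -0.188, 0.1859]
tool_rot: [-2.329, -2.106, -0.006]
wrist_force: [2.7, -1.0, -0.9]
gripper_width: 0.0003
```

Emit:
jog_arm:
  travel:
    - [0,-0.6,0]
    - [0,-1.2,0]
    - [0,-1.8,0]
  yaw: [0,0,0]
  fingers: [1,1,1]

```text
clock: 13.9
tcp_pos: [0.4892, -0.1879, 0.1859]
tool_rot: [-2.329, -2.106, -0.006]
wrist_force: [3.5, -2.0, 0.3]
gripper_width: 0.0003
```

Emit:
jog_arm:
  travel:
    - [0,-0.6,0]
    - [0,-1.2,0]
    - [0,-1.6,0]
  yaw: [0,0,0]
  fingers: [1,1,1]

```text
clock: 14.2
tcp_pos: [0.4876, -0.1878, 0.1859]
tool_rot: [-2.329, -2.106, -0.005]
wrist_force: [4.1, -2.0, 0.3]
gripper_width: 0.0003
```

```bash
python3 -c "
from h import *
plan([],0.)
from cell import optics
import cv2
cv2.imwrite('pics/s8.png',cv2.resize(optics.get_image('side')[170:270,200:320],None,fx=5,fy=5,interpolation=cv2.INTER_CUBIC))
cv2.imwrite('pics/w8.png',optics.get_image('wrist'))"
```

```text
t 14.2 tcp cup mm [  44.2 -163.   185.9] q6 -0.36 w 0.0
F cup [ 4.24 -1.55  0.26]
tool y in cup -0.3 yaw needed about tool z -0.3 tilt [ 0.001  0.004 -1.   ]
cup x,y axes in tool [0.005 1.    0.001] [ 1.    -0.005  0.004]
```

View pics/s8.png

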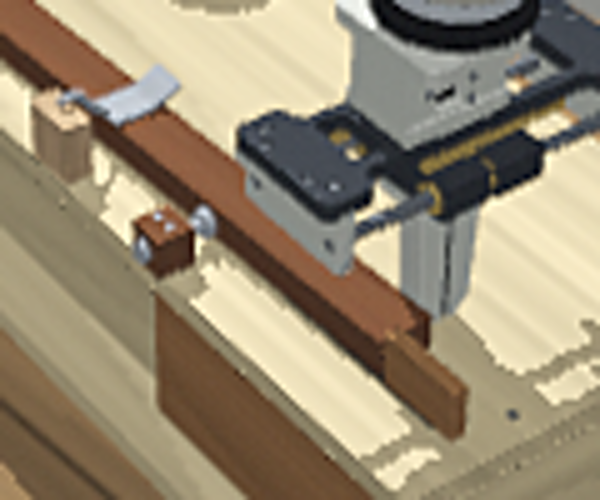

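View pics/w8.png

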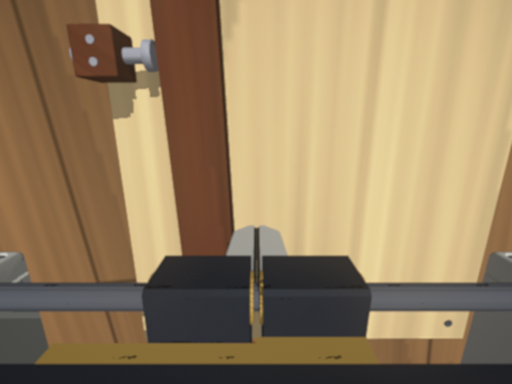

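Emit:
jog_arm:
  travel:
    - [0,-0.5,0]
    - [0,-1.0,0]
    - [0,-1.4,0]
  yaw: [0,0,0]
  fingers: [1,1,1]

```text
clock: 14.6
tcp_pos: [0.4861, -0.1876, 0.1859]
tool_rot: [-2.329, -2.106, -0.005]
wrist_force: [3.4, -2.3, -1.4]
gripper_width: 0.0005
```

Emit:
jog_arm:
  travel:
    - [0,-0.5,0]
    - [0,-1.0,0]
    - [0,-1.3,0]
  yaw: [0,0,0]
  fingers: [1,1,1]

```text
clock: 14.9
tcp_pos: [0.4848, -0.1875, 0.1859]
tool_rot: [-2.329, -2.106, -0.005]
wrist_force: [3.9, -1.8, -0.3]
gripper_width: 0.0005
```

Emit:
jog_arm:
  travel:
    - [0,-0.5,0]
    - [0,-1.0,0]
    - [0,-1.3,0]
  yaw: [0,0,0]
  fingers: [1,1,1]

```text
clock: 15.2
tcp_pos: [0.4834, -0.1874, 0.1859]
tool_rot: [-2.329, -2.106, -0.005]
wrist_force: [3.1, -2.6, -0.5]
gripper_width: 0.0005
```

Emit:
jog_arm:
  travel:
    - [0,-0.5,0]
    - [0,-1.0,0]
    - [0,-1.3,0]
  yaw: [0,0,0]
  fingers: [1,1,1]

```text
clock: 15.5
tcp_pos: [0.4825, -0.1874, 0.1859]
tool_rot: [-2.33, -2.106, -0.006]
wrist_force: [5.5, -2.6, -1.9]
gripper_width: 0.0003
```

Emit:
jog_arm:
  travel:
    - [0,-0.4,0]
    - [0,-0.8,0]
    - [0,-0.8,0]
  yaw: [0,0,0]
  fingers: [1,1,1]

```text
clock: 15.8
tcp_pos: [0.4824, -0.1874, 0.186]
tool_rot: [2.33, 2.106, 0.008]
wrist_force: [8.7, -2.1, -3.9]
gripper_width: 0.0006
```

Emit:
jog_arm:
  travel:
    - [0,-0.8,0]
    - [0,-1.2,0]
    - [0,-1.2,0]
  yaw: [0,0,0]
  fingers: [1,1,1]

```text
clock: 16.1
tcp_pos: [0.4824, -0.1874, 0.1862]
tool_rot: [2.328, 2.104, 0.011]
wrist_force: [10.7, -2.2, -4.6]
gripper_width: 0.0004
```

Emit:
jog_arm:
  travel:
    - [0,-1.2,0]
    - [0,-1.5,0]
    - [0,-1.5,0]
    - [0,-1.5,0]
  yaw: [0,0,0,0]
  fingers: [1,1,1,1]

```text
clock: 16.5
tcp_pos: [0.4823, -0.1875, 0.1863]
tool_rot: [2.326, 2.102, 0.014]
wrist_force: [12.5, -2.1, -6.5]
gripper_width: 0.0008
```

```bash
python3 -c "
from h import *
plan([],0.)"
```

```text
t 16.5 tcp cup mm [  38.9 -163.2  186.3] q6 -0.37 w 0.001
F cup [12.64 -0.9  -6.48]
tool y in cup -0.3 yaw needed about tool z -0.3 tilt [ 0.011  0.001 -1.   ]
cup x,y axes in tool [0.005 1.    0.011] [ 1.    -0.005  0.003]
```

Emit:
jog_arm:
  travel:
    - [0,-1.5,0]
    - [0,-1.5,0]
    - [0,-1.5,0]
    - [0,-1.5,0]
    - [0,-1.5,0]
  yaw: [0,0,0,0,0]
  fingers: [1,1,1,1,1]

```text
clock: 17.0
tcp_pos: [0.4823, -0.1875, 0.1864]
tool_rot: [2.324, 2.1, 0.018]
wrist_force: [13.6, -1.6, -6.0]
gripper_width: 0.0009
```

```bash
python3 -c "
from h import *
plan([],0.)
from cell import optics
import cv2
cv2.imwrite('pics/s9.png',cv2.resize(optics.get_image('side')[170:270,200:320],None,fx=5,fy=5,interpolation=cv2.INTER_CUBIC))
cv2.imwrite('pics/w9.png',optics.get_image('wrist'))
plan([],0.)"
```

```text
t 17.0 tcp cup mm [  39.  -163.2  186.4] q6 -0.37 w 0.001
F cup [13.69 -0.3  -5.97]
tool y in cup -0.3 yaw needed about tool z -0.3 tilt [ 0.015  0.001 -1.   ]
cup x,y axes in tool [0.005 1.    0.015] [ 1.    -0.005  0.002]
t 17.1 tcp cup mm [  39.  -163.2  186.5] q6 -0.37 w -0.0
F cup [11.43 -0.87 -7.  ]
tool y in cup -0.3 yaw needed about tool z -0.3 tilt [ 0.015  0.001 -1.   ]
cup x,y axes in tool [0.005 1.    0.015] [ 1.    -0.005  0.002]
```

View pics/w9.png

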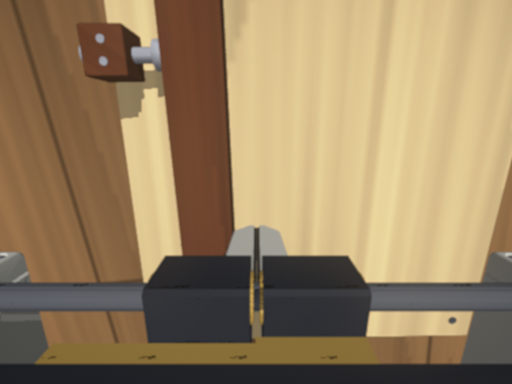

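View pics/s9.png

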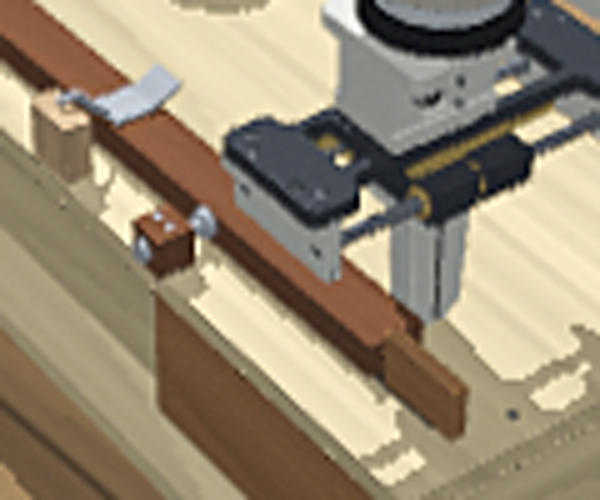

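Emit:
jog_arm:
  travel:
    - [0,0.5,0]
    - [0,2,0]
    - [0,6,0]
    - [0,15,0]
    - [0,25,0]
    - [0,25,-30]
    - [0,25,-70]
    - [0,25,-110]
  yaw: [0,0,0,0,0,0,0,0]
  fingers: [1,1,1,1,1,1,1,1]

```text
clock: 17.9
tcp_pos: [0.5059, -0.1899, 0.298]
tool_rot: [2.325, 2.101, 0.017]
wrist_force: [0.5, -0.7, 1.2]
gripper_width: 0.0004
```

Emit:
jog_arm:
  travel:
    - [0,35,0]
    - [0,75,0]
    - [0,120,0]
    - [0,165,0]
    - [0,205,0]
    - [0,205,0]
  yaw: [0,0,0,0,0,0]
  fingers: [1,1,1,1,1,1]

```text
clock: 18.5
tcp_pos: [0.7132, -0.2103, 0.2972]
tool_rot: [2.326, 2.104, 0.016]
wrist_force: [-0.5, 0.3, -0.1]
gripper_width: 0.0005
```

```bash
python3 -c "
from h import *
plan([],0.)
from cell import optics
import cv2
cv2.imwrite('pics/sA.png',cv2.resize(optics.get_image('side')[140:280,180:340],None,fx=4.5,fy=4.2,interpolation=cv2.INTER_CUBIC))
cv2.imwrite('pics/tA.png',cv2.resize(optics.get_image('top')[135:265,175:390],None,fx=3.7,fy=3.7,interpolation=cv2.INTER_CUBIC))
cv2.imwrite('pics/wA.png',optics.get_image('wrist'))"
```

```text
t 18.5 tcp cup mm [ 270.9 -163.8  297.2] q6 -0.25 w 0.0
F cup [-0.54  0.27 -0.12]
tool y in cup -0.2 yaw needed about tool z -0.2 tilt [ 0.011  0.003 -1.   ]
cup x,y axes in tool [0.004 1.    0.011] [ 1.    -0.004  0.004]
```

View pics/wA.png

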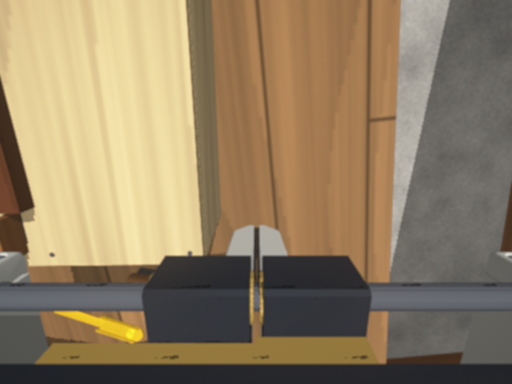

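View pics/tA.png

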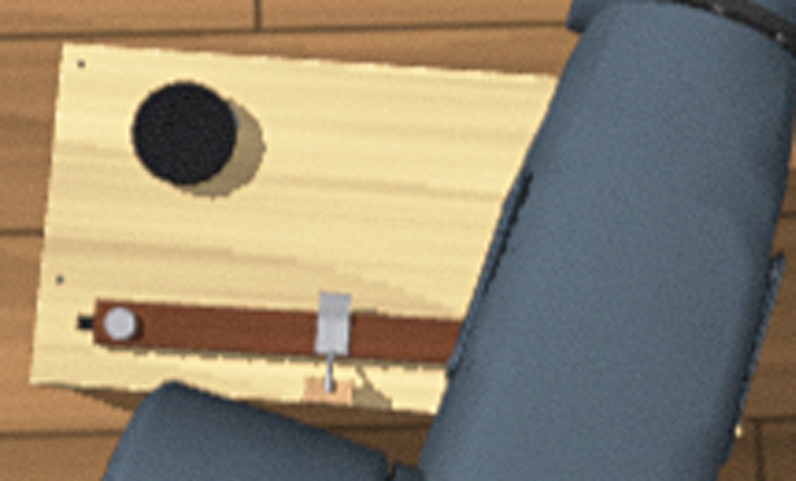

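View pics/sA.png

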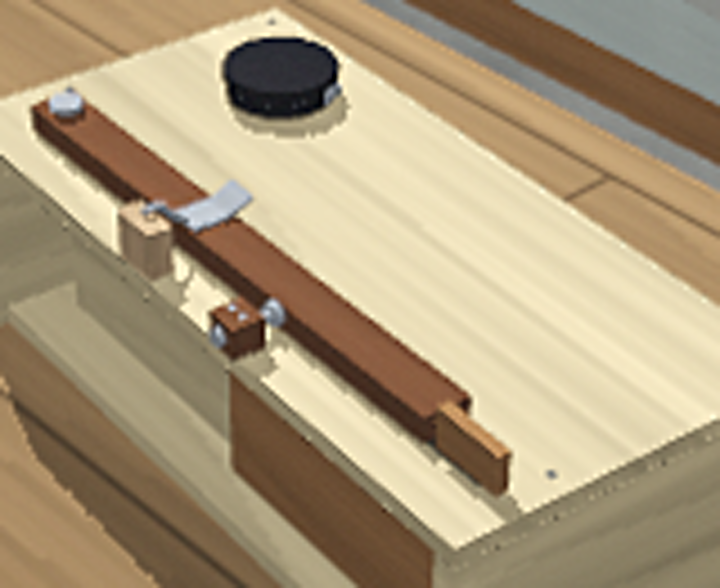

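Emit:
jog_arm:
  travel:
    - [10,-45,0]
    - [20,-90,0]
    - [30,-135,0]
    - [30,-180,0]
    - [30,-225,0]
    - [30,-270,0]
    - [30,-280,15]
    - [30,-280,15]
  yaw: [0,0,0,0,0,0,0,0]
  fingers: [1,1,1,1,1,1,1,1]

```text
clock: 19.45
tcp_pos: [0.4319, -0.1518, 0.2818]
tool_rot: [2.327, 2.1, 0.016]
wrist_force: [1.2, -0.6, -0.8]
gripper_width: 0.0004
```

```bash
python3 -c "
from h import *
plan([],0.)
from cell import optics
import cv2
w=optics.get_image('wrist');cv2.imwrite('pics/wB.png',cv2.resize(w[0:250,150:400],None,fx=2.4,fy=2.4,interpolation=cv2.INTER_CUBIC))"
```

```text
t 19.45 tcp cup mm [ -14.7 -132.5  281.8] q6 -0.34 w 0.0
F cup [ 1.28 -0.46 -0.77]
tool y in cup -0.3 yaw needed about tool z -0.3 tilt [ 0.013  0.002 -1.   ]
cup x,y axes in tool [0.006 1.    0.012] [ 1.    -0.006  0.003]
```

View pics/wB.png

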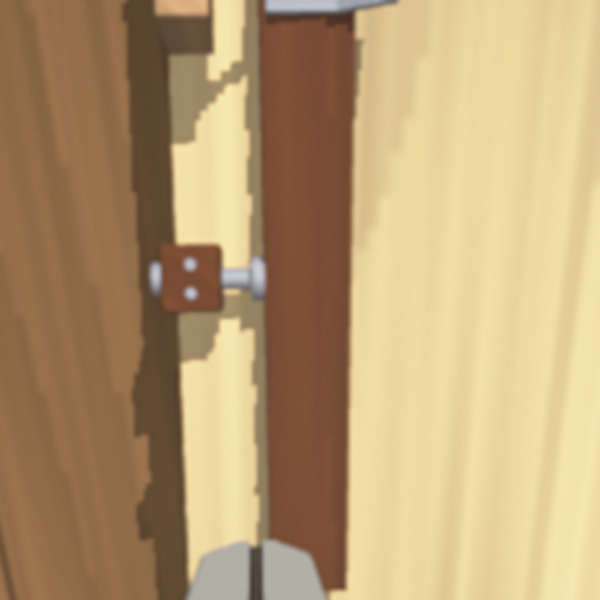

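Emit:
jog_arm:
  travel:
    - [0,0,-45]
    - [0,-40,-80]
    - [0,-80,-80]
    - [0,-110,-80]
    - [0,-110,-80]
  yaw: [0,0,0,0,0]
  fingers: [1,1,1,1,1]

```text
clock: 20.0
tcp_pos: [0.3214, -0.1409, 0.3623]
tool_rot: [2.325, 2.097, 0.018]
wrist_force: [0.5, 0.1, 0.5]
gripper_width: 0.0004
```

Run:
```python
from h import *
from cell import optics,readout
import cv2
P=np.load("P.npy"); plan([],0.)
for c in("side","top"):
    im=optics.get_image(c)
    cv2.imwrite(f'pics/{c}C.png',cv2.resize(im[130:330,160:400] if c=="side" else im[135:265,175:390],None,fx=3,fy=3,interpolation=cv2.INTER_CUBIC))
    for n,z in(("tongue",.195),("bar_end",.19),("bar_face",.19),("tin_a",.18)):
        for d in optics.spot_point(c,n)[:2]:
            p=d["position"]; print(c,n,(w2c(P,back(c,(p[1],p[0]),z))*1e3).round(1),round(float(d["conf"]),2))
print("shut tongue would project", proj("side",c2w(P,(0,-.212,.195))))
```

```text
t 20.0 tcp cup mm [-125.7 -132.3  362.3] q6 -0.45 w 0.0
F cup [0.51 0.18 0.55]
tool y in cup -0.4 yaw needed about tool z -0.4 tilt [ 0.016 -0.    -1.   ]
cup x,y axes in tool [0.007 1.    0.015] [ 1.    -0.007  0.001]
side tongue [  -4.6 -198.3  195. ] 0.56
side bar_end [   6.6 -180.4  190. ] 0.76
side bar_face [ -4.4 -72.5 190. ] 0.66
side tin_a [-86.5 214.8 180. ] 0.63
side tin_a [142.8 155.4 180. ] 0.57
top tongue [  -6.8 -206.3  195. ] 0.44
top bar_end [   9.4 -180.8  190. ] 0.57
top bar_face [-14.4 -45.4 190. ] 0.67
top bar_face [  78.4 -333.3  190. ] 0.28
top tin_a [145.9 157.8 180. ] 0.79
top tin_a [  1.5 400.4 180. ] 0.74
shut tongue would project [284.10046226 246.92449237]
```

View pics/topC.png

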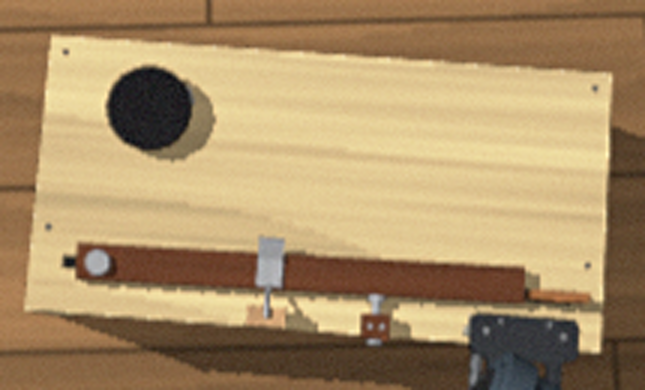

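View pics/sideC.png

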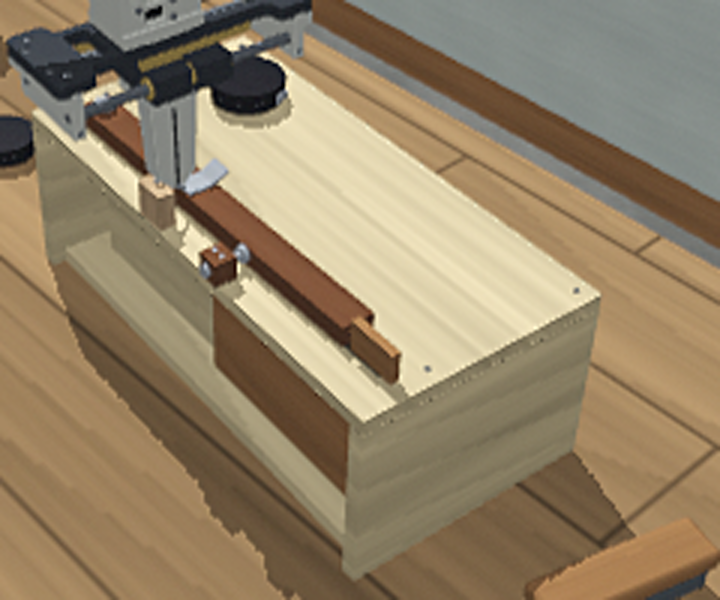

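Run:
```python
from h import *
P=np.load("P.npy")
for u,v in((590,298),(528,291)): print(w2c(P,back("top",(u/3+175-.33,v/3+135-.33),.21))*1e3)
for u,v in((400,354),(352,318)): print("side",w2c(P,back("side",(u/3+160-.33,v/3+130-.33),.21))*1e3)
# slot end, from initial top image (3.7x)
print("slot end",w2c(P,back("top",(700/3.7+175-.36,368/3.7+135-.36),.18))*1e3, w2c(P,back("side",(385/3+160,374/3+130),.18))*1e3)
```

```text
[   0.25198325 -236.42127032  210.        ]
[   2.29788195 -183.07794981  210.        ]
side [   3.76611809 -237.73566676  210.        ]
side [  -0.239402   -185.23033116  210.        ]
slot end [   0.3573013  -223.17646831  180.        ] [   2.40357245 -225.54920004  180.        ]
```

```bash
python3 -c "
from cell import r
print(r.job_done())"
```

```text
the job is handed in; nothing more can be done
None
```

The cupboard is closed up and the job was handed in at about 20 s; the interface gives no verdict.

- **Door:** I pushed the tongue's edge with the closed fingers until it stopped. About 14 to 16 N did not move it further. Afterwards the far edge of the tongue measured y −236 to −238 mm in both the top and side views; fully shut would be −237.
- **Bar:** I pushed its free end round in small steps and in under the clip, with 3 to 5 N of drag. It stopped against the adjusting bolt.
- **Lean:** I held it there for about 1 s. The sideways push read about 9 N rising to 13.7 N, with most readings between 11 and 14 N. There was also a downward force of 4 to 7 N on the fingers, so the highest total I read was about 15 N. Forces were only read at the end of each move.
- **After letting go:** The wrist picture shows the bar touching the bolt head and under the clip. The arm is clear and the wrist force is near zero. I touched neither the tins nor the brush, and tin_a looks unmoved in the pictures. I did not measure tin_b or the brush again.

**Check that disagreed:** the network's spots for the tongue's middle gave y −198 mm (side) and −206 mm (top) at lower confidence, against −212 when shut. I went by the tongue's edges and the firm stop instead.

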